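# Find the nut driver that fits the gland nut

### The arm

A 6-joint arm with a two-finger parallel gripper is mounted at the origin on the work surface. World frame = base frame: x ahead of the robot, y to its left, z up, the work surface at z = 0. Lengths are in m, angles in degrees, forces in N, time in s.
With the tool pointing down it reaches from about 0.4 to 0.825 m from the base axis. Payload 7 kg.
Tool frame: the origin (TCP) lies on the front face of the gripper's body, between the roots of the fingers; the fingertips stand 66 mm ahead of it and the grasp point (between the pads) lies 47 mm ahead of it; z points along the fingers, y is the line along which they close (so a half turn about z gives the same grasp; the last joint's range is limited). The gripper opens to 88 mm and grips with 3 to 60 N. Pads are 19 mm wide; open, the fingers measure 130 mm over their backs; the gripper's body (78 mm by 193 mm) begins 47 mm behind the grasp point.
Start: joints at [-57.405, 20.546, 0.682, 0, -70.136, -16.507], TCP at [0.187, -0.649, 0.292] pointing down, gripper open.
Joint ranges: [-176.03, 176.03], [-82.01, 121.73], [-58.28, 71.71], [-173.87, 95.51], [-174.79, -0.11], [-173.66, 173.66]. Speed limits (degrees/s): [136.94, 136.94, 172.46, 180, 180, 180].

### API

Orientations are given as [roll, pitch, yaw] about the fixed x, y, z axes, in that order (R = Rz(yaw) Ry(pitch) Rx(roll)).
In Python, from plant import ctrl gives the robot as it stands.
- The arm moves only by the tool send_rows, never from a script. Its argument "deltas" is a list of rows, each a list of 2 entries, a list of its own where there are three numbers: the shift along the tool's x, y, z each as a share of 800 mm, from -1 to 1, then the turn about the tool's z as a share of 90 degrees, from -1 to 1. A call has exactly 5 rows; each row is the pose to reach, as a shift and turn from the pose commanded when the call began, along the tool's axes at that moment; what a row does not reach only later rows make up. A row lasts 1/12 s, in which the tool goes at most 41.7 mm and 7.16 degrees, less where a joint would pass 70% of its speed; a pose out of reach is approached as far as the arm can. A call with a number of a shift or a turn outside -1 to 1 is refused whole. A call with a gripper value outside its range is refused whole. "gripper" is the opening, from 0 (shut) to 1 (fully open), set as the call begins (left out, the last holds). The fingers move at their own pace and stop on an object; the grip force is fixed at half the most. Time passes only in rows, so rows that repeat a pose let the fingers close, or fill a call up. It gives the time, the measured TCP pose, the force, the opening and the grip force at its end, in the units of the state.
- ctrl.get_obs(): the state, without advancing time (a new reading comes with each control period).
- ctrl.snapshot(name): name is "scene" or "side" or "wrist"; returns a dict with "color" (480x640x3 uint8, red, green, blue), "vertical_fov" (degrees; the focal length in pixels is half the picture's height over the tangent of half this angle, whatever the lens; pixels are square), "cx", "cy" (the principal point, pixels), "rvec" (rotation vector, rad) and "tvec" (3), from world to camera coordinates, as OpenCV has them. Camera axes: x right, y down, z forward; pixel columns grow to the right and rows downward; lengths in m; the calibration is good to about 2 mm. A picture is of the moment at which its call begins. There is no depth.
- ctrl.close_job(): hands the job in; it is judged then, once.
Trained networks look in a picture, given as the dict that the camera call returned (one of the last four; its "shot" number tells which), for a name from the list of things; names that differ only in an ending like _2 or _b are one class to them, and where a whole thing is asked for, a point or a joint stands for the part that bears it (a point fixed in the world has none). Each returns a list of dicts, best first, with "conf" (0 to 1); they miss things now and then, are a little off and sometimes report something else, mostly with a low value. They report only what shows in the picture. A call takes as long as a camera call. They do not tell look-alikes from the thing itself.
- ctrl.boxes_of(picture, thing): "xy" ([column, row] as shares, 0 to 1, of the picture: columns of its width, rows of its height, amid what is visible of it).
- ctrl.cut_out(picture, thing): "pixels" (480x640 bool, what is visible of it) and "xy" ([column, row] as shares, 0 to 1, of the picture: columns of its width, rows of its height, amid what is visible of it).
The state is a dict: "clock": time; "joint_pos": joint angles; "qvel": joint speeds; "tau": joint torques, N m; "tool_pos": TCP position; "orientation": TCP orientation; "force": force on the tool from outside, world axes, zero at the start; "moment": the same for the moment, N m; "opening": finger opening in m; "gripper_force": force on a finger pad.
Only numpy, scipy, OpenCV 4.12 (cv2) and the standard library are available. Lean on these libraries where they do the work, as an engineer would, in place of code of your own. Each camera call takes 0.05 s, during which the arm holds its last target. There are 200 camera calls.

### The job

One of the three nut drivers in the black holder fits the hex nut on the valve unit under the toggle clamp, but nobody wrote down which: pull a driver out and try it on the nut, and put any that does not fit back in the holder, standing in a well. Finish with the right driver upright and fully home on the nut, still gripped in the hand as if about to tighten; do not let go of it, keep the other two in the holder, and leave everything else on the bench where it is.

Things in the scene. Friction and masses are not known exactly. Their poses are not given: they have to be found in the camera images.
- nut (a point): Centre of the top face of the brass hex nut on the valve unit under the clamp: 13, 16 or 19 mm across flats (not told which, varies), 12 mm high, top edge chamfered, fixed, does not turn. A stud pokes 5 mm above it. It stands 5 mm proud of the rim of a round recess whose floor is 12 mm below this point. z up; x is square to a pair of its flats (flats repeat every 60 degrees).
- fixture: Fixed aluminium plate, 150 by 290 by 12 mm, with three nests along its -y. Origin: on the bench under the nut of the work nest, the one with the toggle clamp (red grip, at its +x side); two more units wait at y = -92 and -184 mm. Units: white, 56 mm square, nut top 64 mm above the plate, collar 44 mm wide round the nut. x as for the nut.
- holder: Black block, 70 mm by 226 mm (along its y) by 70 mm high, fixed on an aluminium base plate 100 by 250 mm. Three round wells, 38 mm wide, at y = -70, 0 and 70 mm, open at the top, their floors 8 mm above the bench. Origin: centre of the underside; z up. In each well stands one nut driver, socket down; which stands where changes.
- red_handle (a point): Nut driver with red hexagonal handle for 13 mm nuts: centre of the grip, 135 mm above the socket's mouth. Handle 30 mm across flats, from 95 to 172 mm above the mouth; black end to 180; shaft 11 mm thick, socket 21 mm outside; about 180 g. z points from socket to handle; x is square to a pair of flats of handle and socket alike (every 60 degrees).
- red_mouth (a point): Centre of the mouth (lower end) of the red driver's socket, axes as its handle. Hexagonal hole 14 mm across flats, 20 mm deep: slips over a 13 mm nut if within 5 degrees and 1.5 mm, and goes down 12 mm to the recess floor. On a bigger nut it stops on the nut's top; on a smaller nut it is too wide for the recess and stops on the rim, 5 mm down.
- yellow_handle (a point): Nut driver with yellow hexagonal handle for 16 mm nuts: centre of the grip, 135 mm above the socket's mouth. Handle 30 mm across flats, from 95 to 172 mm above the mouth; black end to 180; shaft 11 mm thick, socket 26 mm outside; about 180 g. z points from socket to handle; x is square to a pair of flats of handle and socket alike (every 60 degrees).
- yellow_mouth (a point): Centre of the mouth (lower end) of the yellow driver's socket, axes as its handle. Hexagonal hole 17 mm across flats, 20 mm deep: slips over a 16 mm nut if within 5 degrees and 1.5 mm, and goes down 12 mm to the recess floor. On a bigger nut it stops on the nut's top; on a smaller nut it is too wide for the recess and stops on the rim, 5 mm down.
- blue_handle (a point): Nut driver with blue hexagonal handle for 19 mm nuts: centre of the grip, 135 mm above the socket's mouth. Handle 30 mm across flats, from 95 to 172 mm above the mouth; black end to 180; shaft 11 mm thick, socket 31 mm outside; about 180 g. z points from socket to handle; x is square to a pair of flats of handle and socket alike (every 60 degrees).
- blue_mouth (a point): Centre of the mouth (lower end) of the blue driver's socket, axes as its handle. Hexagonal hole 20 mm across flats, 20 mm deep: slips over a 19 mm nut if within 5 degrees and 1.5 mm, and goes down 12 mm to the recess floor. On a bigger nut it stops on the nut's top; on a smaller nut it is too wide for the recess and stops on the rim, 5 mm down.
- finished_1: Finished white valve unit with black cap and clear tip, 56 mm square foot, 89 mm tall, standing loose; origin under its foot. Bystander.
- finished_2: The other finished unit, alike. Bystander.
- washer_tray: Low black tray of washers, 120 by 200 by 18 mm; origin under its centre. Bystander.
- threadlock: Small white bottle with red cap, 32 mm thick, 75 mm tall, standing; origin under its foot. Bystander.
- screwdriver: Screwdriver with orange handle, 190 mm long, lying beyond the fixture. Bystander.
- blow_gun: Black air blow gun lying on its side, about 230 mm long. Bystander.
Mind the look-alikes: they are no part of the job. Of the things that look like the part that bears yellow_handle, the larger one is meant.

How it is judged (in metres and radians):
On the way:
1. a nut driver is held in the fingers, pulled clear of its well (((z of red_mouth in the frame of holder above 0.072 m and contact force between the fingers and driver_red above 1 N) or (z of yellow_mouth in the frame of holder above 0.072 m and contact force between the fingers and driver_yellow above 1 N) or (z of blue_mouth in the frame of holder above 0.072 m and contact force between the fingers and driver_blue above 1 N))), for 0.1 s.
At the end, for the whole second after the job is handed in: The matching driver is home on the clamped unit's nut (mouth over 9.5 mm below the nut's top, within 4 mm of its axis), within 0.1 rad of upright, gripped with over 2 N; the other two stand in the holder's wells (mouth below 22 mm, leaning under 0.5 rad) (((z of red_mouth in the frame of nut below -0.0095 m and horizontal distance between red_mouth and nut below 0.004 m and angle between red_handle's own z axis and vertical below 0.1 rad and contact force between the fingers and driver_red above 2 N and z of each of yellow_mouth, blue_mouth in the frame of holder below 0.022 m and x of yellow_mouth in the frame of holder between -0.03 and 0.03 m and y of yellow_mouth in the frame of holder between -0.1 and 0.1 m and angle between each of yellow_handle, blue_handle's own z axis and vertical below 0.5 rad and x of blue_mouth in the frame of holder between -0.03 and 0.03 m and y of blue_mouth in the frame of holder between -0.1 and 0.1 m) or (z of yellow_mouth in the frame of nut below -0.0095 m and horizontal distance between yellow_mouth and nut below 0.004 m and angle between yellow_handle's own z axis and vertical below 0.1 rad and contact force between the fingers and driver_yellow above 2 N and z of each of red_mouth, blue_mouth in the frame of holder below 0.022 m and x of red_mouth in the frame of holder between -0.03 and 0.03 m and y of red_mouth in the frame of holder between -0.1 and 0.1 m and angle between each of red_handle, blue_handle's own z axis and vertical below 0.5 rad and x of blue_mouth in the frame of holder between -0.03 and 0.03 m and y of blue_mouth in the frame of holder between -0.1 and 0.1 m) or (z of blue_mouth in the frame of nut below -0.0095 m and horizontal distance between blue_mouth and nut below 0.004 m and angle between blue_handle's own z axis and vertical below 0.1 rad and contact force between the fingers and driver_blue above 2 N and z of each of red_mouth, yellow_mouth in the frame of holder below 0.022 m and x of red_mouth in the frame of holder between -0.03 and 0.03 m and y of red_mouth in the frame of holder between -0.1 and 0.1 m and angle between each of red_handle, yellow_handle's own z axis and vertical below 0.5 rad and x of yellow_mouth in the frame of holder between -0.03 and 0.03 m and y of yellow_mouth in the frame of holder between -0.1 and 0.1 m))); the arm keeps its last pose, push and grip.
It fails at once if a bystander on the bench is moved more than 30 mm (distance of any of finished_1, finished_2, washer_tray, threadlock, screwdriver, blow_gun from where it was at the start of the episode above 0.03 m).
It also fails if it takes over 67 s, if anything falls off the work surface, if the arm or the gripper's body presses on something with over 40 N, if the wrist force passes 120 N, or if a joint passes its speed limit or range.

## Working session

There is one attempt and no reset: what is moved stays moved. The work goes in short steps, Python scripts to look and compute and a tool call to move; the robot and the scene stay as the last step left them, time stands still between calls to the robot, and variables do not carry over. Pictures are saved under pics/ and viewed, at most 10 in all, crops included, and the job is handed in when it is done.

Besides the shell and the picture viewer there is one more tool, called after "Request:" as name(argument=value, ...), one argument or row to a line, values as JSON. send_rows: Moves the arm, as the interface text tells. Shift numbers are shares of 800 mm and turn numbers shares of 90 degrees, none past 1 either way. Its arguments: {"type":"object","properties":{"deltas":{"type":"array","items":{"type":"array"}},"gripper":{"type":"number"}},"required":["deltas"]}

```bash
mkdir -p pics
cat > h.py <<'E'
import numpy as np, cv2
from plant import ctrl
from scipy.spatial.transform import Rotation as R
def cam(s):
    f=240/np.tan(np.radians(s["vertical_fov"])/2)
    return np.array([[f,0,s["cx"]],[0,f,s["cy"]],[0,0,1]]),np.array(s["rvec"],float).ravel(),np.array(s["tvec"],float).ravel()
def ray(s,px):
    K,r,t=cam(s);M=cv2.Rodrigues(r)[0]
    return -M.T@t, M.T@np.linalg.inv(K)@np.array([px[0],px[1],1.])
def at_z(s,px,z):
    c,d=ray(s,px);return c+d*(z-c[2])/d[2]
def proj(s,P):
    K,r,t=cam(s);return cv2.projectPoints(np.atleast_2d(np.array(P,float)),r,t,K,None)[0][:,0]
def tri(obs):
    A=np.zeros((3,3));b=np.zeros(3)
    for s,px in obs:
        c,d=ray(s,px);d=d/np.linalg.norm(d);Q=np.eye(3)-np.outer(d,d);A+=Q;b+=Q@c
    return np.linalg.solve(A,b)
def save(s,n): cv2.imwrite("pics/"+n,s["color"][:,:,::-1])
E
python3 - <<'E'
from h import *
o=ctrl.get_obs();print(o)
for n in("scene","side","wrist"):
    s=ctrl.snapshot(n);save(s,n+"0.png");c=ray(s,(320,240));print(n,c[0],c[1],s["vertical_fov"])
    for th in("nut","fixture","holder","red_handle","yellow_handle","blue_handle"):
        try:
            for b in ctrl.boxes_of(s,th)[:3]: print(th,np.round(np.array(b["xy"])*[640,480],1),round(b["conf"],2))
        except Exception as e: print(th,e)
E
```

```text
{'clock': 0.0, 'joint_pos': array([-5.74083344e+01,  2.05921330e+01,  6.36784176e-01, -1.91117158e-02,
       -7.01358086e+01, -1.65045969e+01]), 'qvel': array([-0.02379607, -0.05388847, -0.03089412,  0.08808647, -0.06316771,
        0.02124298]), 'tau': array([ 1.62617314e-03, -5.82720315e+01,  2.93067920e+01,  6.99747339e+00,
        6.91502384e-03, -1.48123891e-04]), 'tool_pos': array([ 0.1869026 , -0.64823968,  0.29124076]), 'orientation': array([ 1.79907494e+02, -8.67334531e-03, -1.63919433e+02]), 'force': array([0.74783383, 0.16457157, 0.25908906]), 'moment': array([ 0.0167038 ,  0.00388804, -0.0202143 ]), 'gripper_force': 0.0, 'opening': 0.08735833873269934}
scene [ 1.25646731 -0.42191052  1.00383806] [-0.56258669  0.36366827 -0.74270169] 53.51531793676677
nut [239.3 297.7] 0.59
fixture [240.3 296.9] 0.56
fixture [101.2 328.2] 0.28
holder [375.9 222. ] 0.87
red_handle [384.3 187.9] 0.62
red_handle [ 98.6 331.7] 0.46
yellow_handle [394.  204.1] 0.96
yellow_handle [433.9 234.7] 0.63
blue_handle [372.5 174.8] 0.8
blue_handle [377.7 223.6] 0.23
side [-0.27593396  1.01181603  0.98663314] [ 0.53710759 -0.64488484 -0.54382403] 49.47357080582664
nut [360.1 253.9] 0.73
fixture [365.5 250.3] 0.97
holder [276.8 317.2] 0.71
red_handle [270.6 281.4] 0.75
yellow_handle [257.7 272.7] 0.8
yellow_handle [213.6 282.7] 0.62
blue_handle [287.  296.2] 0.93
blue_handle [182.4 378.9] 0.69
wrist [ 0.11136611 -0.67096977  0.38543732] [ 0.2561688   0.06578529 -0.96474888] 71.05557398418718
nut [458.6 477.6] 0.52
fixture [454.6 473.3] 0.64
red_handle [323.5 384.7] 0.6
```

View pics/scene0.png

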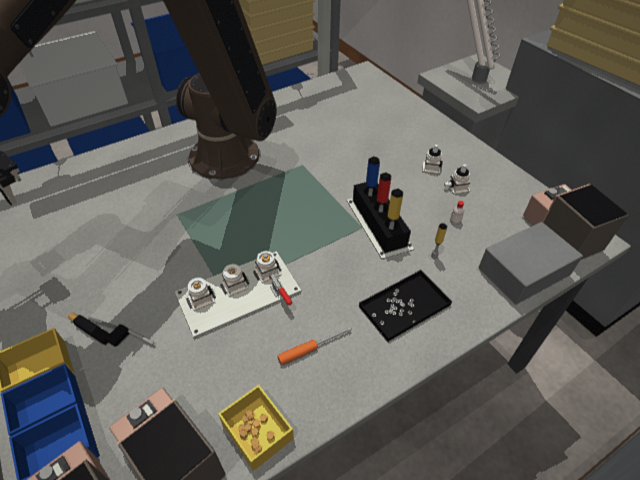

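View pics/side0.png

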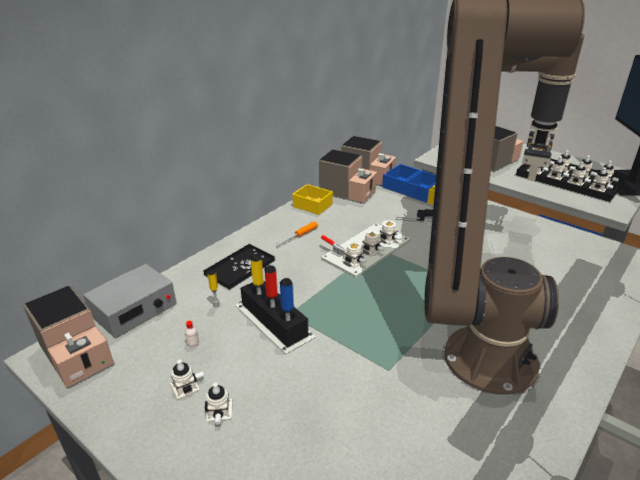

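Run:
```python
from h import *
a=ctrl.snapshot("scene");b=ctrl.snapshot("side")
for th in("red_handle","yellow_handle","blue_handle","nut"):
    L=[[np.array(x["xy"])*[640,480] for x in ctrl.boxes_of(s,th)[:2]] for s in(a,b)]
    for p in L[0]:
        for q in L[1]:
            P=tri([(a,p),(b,q)]);print(th,p.round(),q.round(),P.round(3),np.abs(proj(a,P)[0]-p).max().round(1))
```

```text
red_handle [383. 188.] [273. 287.] [0.524 0.253 0.13 ] 1.0
red_handle [383. 188.] [183. 379.] [0.476 0.457 0.003] 37.6
red_handle [456. 215.] [273. 287.] [0.626 0.291 0.111] 39.5
red_handle [456. 215.] [183. 379.] [ 0.597  0.515 -0.05 ] 1.9
yellow_handle [436. 233.] [259. 272.] [0.673 0.239 0.104] 23.7
yellow_handle [436. 233.] [213. 283.] [0.704 0.304 0.085] 1.8
yellow_handle [394. 204.] [259. 272.] [0.593 0.235 0.135] 0.7
yellow_handle [394. 204.] [213. 283.] [0.62  0.296 0.124] 23.2
blue_handle [374. 173.] [287. 300.] [0.457 0.271 0.13 ] 0.7
blue_handle [374. 173.] [307. 227.] [0.54  0.149 0.254] 16.1
blue_handle [406. 306.] [287. 300.] [ 0.704  0.128 -0.09 ] 27.9
blue_handle [406. 306.] [307. 227.] [0.764 0.002 0.103] 47.7
nut [240. 298.] [363. 253.] [ 0.548 -0.208 -0.016] 0.8
```

The scene view shows drivers blue (373,172), red (384,188) and yellow (394,204). A small yellow look-alike screwdriver is at (440,235). The work nest is the one by the red clamp: nut at scene (265,258), side (352,248).

Run:
```python
from h import *
a=ctrl.snapshot("scene");b=ctrl.snapshot("side")
for p,q in(((266,257),(352,246)),((233,269),(372,235)),((199,284),(389,226))):
    print(at_z(a,p,.076).round(3),at_z(b,q,.076).round(3),tri([(a,p),(b,q)]).round(3))
for n,(lo,hi) in dict(red=((0,10),(170,180)),yellow=((22,32),)*2,blue=((105,125),)*2).items():
    C=[]
    for s,(x0,y0,x1,y1) in((a,(355,145,410,225)),(b,(245,245,300,315))):
        h=cv2.cvtColor(s["color"],cv2.COLOR_RGB2HSV)[y0:y1,x0:x1].astype(int)
        m=(h[...,1]>130)&(h[...,2]>50)&(((h[...,0]>=lo[0])if isinstance(lo,tuple) else (h[...,0]>=lo))&((h[...,0]<=lo[1])if isinstance(lo,tuple) else (h[...,0]<=hi))) 
        if n=="red": m=(h[...,1]>130)&(h[...,2]>50)&((h[...,0]<10)|(h[...,0]>170))
        k,l,st,ce=cv2.connectedComponentsWithStats(m.astype(np.uint8));i=1+st[1:,4].argmax()
        C.append(ce[i]+[x0,y0]);print(n,C[-1].round(1),st[i],at_z(s,C[-1],.143).round(3))
    print(tri([(a,C[0]),(b,C[1])]).round(3))
```

```text
[ 0.53  -0.115  0.076] [ 0.523 -0.105  0.076] [ 0.527 -0.113  0.071]
[ 0.521 -0.204  0.076] [ 0.511 -0.198  0.076] [ 0.516 -0.203  0.071]
[ 0.519 -0.294  0.076] [ 0.499 -0.28   0.076] [ 0.509 -0.293  0.065]
red [383.  191.2] [ 22  34  13  25 247] [0.545 0.237 0.143]
red [270.5 284.5] [ 20  26  13  27 284] [0.521 0.26  0.143]
[0.534 0.247 0.129]
yellow [393.7 207.7] [ 33  50  14  25 218] [0.611 0.222 0.143]
yellow [256.8 272.1] [  6  14  13  27 279] [0.589 0.244 0.143]
[0.601 0.232 0.13 ]
blue [372.1 174.7] [ 12  19  12  23 220] [0.475 0.253 0.143]
blue [286.2 297.8] [ 35  38  14  29 306] [0.452 0.274 0.143]
[0.463 0.263 0.13 ]
```

Request:
send_rows(
  deltas=[
    [[-0.2,0.175,0],0],
    [[-0.2,0.175,0],0],
    [[-0.2,0.175,0],0],
    [[-0.2,0.175,0],0],
    [[-0.2,0.175,0],0],
  ],
  gripper=1,
)

```text
clock: 2.07
tool_pos: [0.3002, -0.4717, 0.2922]
orientation: [-180.0, 0.0, -163.9]
force: [2.2, -0.9, 0.0]
opening: 0.0876
gripper_force: 0.0
```

Request:
send_rows(
  deltas=[
    [[-0.2,0.175,0],0],
    [[-0.2,0.175,0],0],
    [[-0.2,0.175,0],0],
    [[-0.2,0.175,0],0],
    [[-0.2,0.175,0],0],
  ],
)

```text
clock: 2.48
tool_pos: [0.4129, -0.2962, 0.2926]
orientation: [-180.0, 0.0, -163.9]
force: [1.3, -1.6, 0.8]
opening: 0.0879
gripper_force: 0.0
```

Request:
send_rows(
  deltas=[
    [[-0.2,0.175,0],0],
    [[-0.2,0.175,0],0],
    [[-0.2,0.175,0],0],
    [[-0.2,0.175,0],0],
    [[-0.2,0.175,0],0],
  ],
)

```text
clock: 2.9
tool_pos: [0.5257, -0.1207, 0.2927]
orientation: [-180.0, 0.1, -163.9]
force: [1.2, -1.0, -0.7]
opening: 0.0876
gripper_force: 0.0
```

Request:
send_rows(
  deltas=[
    [[0,0,0],0],
    [[0,0,0],0],
    [[0,0,0],0],
    [[0,0,0],0],
    [[0,0,0],0],
  ],
)

```text
clock: 3.32
tool_pos: [0.5244, -0.1237, 0.2923]
orientation: [-180.0, 0.0, -164.0]
force: [-1.1, -0.3, 0.6]
opening: 0.0876
gripper_force: 0.0
```

Run:
```python
from h import *
o=ctrl.get_obs();print(o["clock"],o["tool_pos"],o["orientation"])
s=ctrl.snapshot("wrist");save(s,"w1.png");np.save("w1.npy",s,allow_pickle=True)
print(ray(s,(320,240)),proj(s,[.527,-.112,.076]))
for b in ctrl.boxes_of(s,"nut"): p=np.array(b["xy"])*[640,480];print(p,b["conf"],at_z(s,p,.076))
```

```text
3.3167 [ 0.52438525 -0.12371766  0.29231975] [-1.79997226e+02  8.70152861e-03 -1.63994500e+02]
(array([ 0.44866532, -0.14601882,  0.38555042]), array([ 0.25637403,  0.06545035, -0.96471715])) [[334.24416331 239.80953616]]
[247.616 227.424] 0.94 [ 0.5379243  -0.19406431  0.076     ]
[240.576 390.72 ] 0.47 [ 0.72070089 -0.16207975  0.076     ]
```

View pics/w1.png

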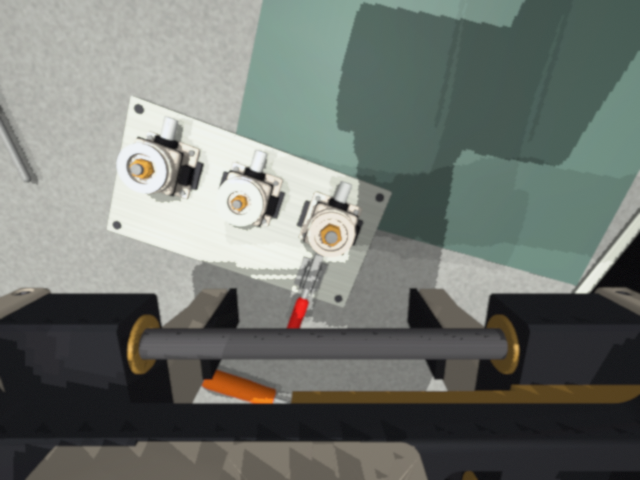

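The wrist view shows the work nut at (331,237), beside the red clamp grip. The other nuts are at (238,202) and (142,168). I'll look from nearer to judge its size and yaw.

Request:
send_rows(
  deltas=[
    [[0,0,0.05],0],
    [[0,0,0.1],0],
    [[0,0,0.1],0],
    [[0,0,0.1],0],
    [[0,0,0.1],0],
  ],
)

```text
clock: 3.83
tool_pos: [0.5259, -0.1233, 0.2141]
orientation: [-179.9, 0.1, -163.9]
force: [0.5, 0.1, 1.2]
opening: 0.0877
gripper_force: 0.0
```

Run:
```python
from h import *
s=np.load("w1.npy",allow_pickle=True).item()
P=[at_z(s,p,.076) for p in((331,237),(238,202),(142,168))];print(np.round(P,4))
C=[at_z(s,p,.012) for p in((131,97),(390,191),(343,307),(107,229))];print(np.round(C,3),[np.degrees(np.arctan2(*(C[j]-C[i])[[1,0]])).round(1) for i,j in((0,1),(1,2),(3,2),(0,3))])
s=ctrl.snapshot("wrist");np.save("w2.npy",s,allow_pickle=True)
u,v=proj(s,P[0])[0].astype(int);print(u,v,proj(s,P[0]))
cv2.imwrite("pics/w2.png",cv2.resize(s["color"][v-40:v+40,u-50:u+50,::-1],None,fx=7,fy=7,interpolation=cv2.INTER_CUBIC))
```

```text
[[ 0.5252 -0.1158  0.076 ]
 [ 0.5168 -0.2077  0.076 ]
 [ 0.5105 -0.2968  0.076 ]]
[[ 0.455 -0.348  0.012]
 [ 0.473 -0.062  0.012]
 [ 0.622 -0.07   0.012]
 [ 0.602 -0.358  0.012]] [np.float64(86.6), np.float64(-3.3), np.float64(86.1), np.float64(-3.9)]
333 262 [[333.84215485 262.28722355]]
```

View pics/w2.png

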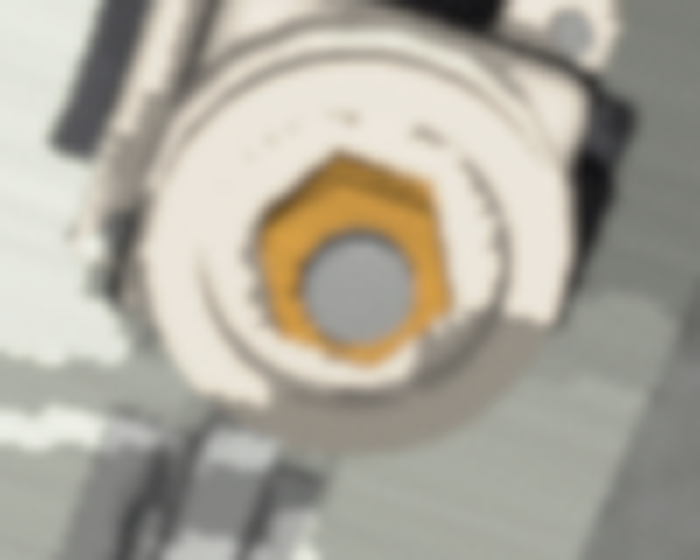

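The close crop shows the hex nut around (355,260) with the stud at (358,287). By eye the size falls between 16 and 19 mm, so I'll fit a prism model to it.

```bash
cat > fit.py <<'E'
from h import *
import sys
from scipy.optimize import minimize
s=np.load("w2.npy",allow_pickle=True).item()
U=8
img=s["color"];h=cv2.cvtColor(img,cv2.COLOR_RGB2HSV)
u,v=333,262;x0,y0=u-30,v-30
crop=cv2.resize(img[y0:y0+60,x0:x0+60],None,fx=U,fy=U,interpolation=cv2.INTER_CUBIC)
hs=cv2.cvtColor(crop,cv2.COLOR_RGB2HSV)
m=((hs[...,1]>95)&(hs[...,0]>8)&(hs[...,0]<30)).astype(np.uint8)
k,l,st,ce=cv2.connectedComponentsWithStats(m);m=(l==1+st[1:,4].argmax()).astype(np.uint8)
c,_=cv2.findContours(m,cv2.RETR_EXTERNAL,cv2.CHAIN_APPROX_NONE)
hull=cv2.convexHull(max(c,key=len));m=cv2.fillPoly(np.zeros_like(m),[hull],1);print("hull area px",m.sum()/U**2)
def sil(p,A,zl):
    a=np.radians(p[2]+30+60*np.arange(6));r=A/np.sqrt(3);P=[]
    for z,rr in((zl,r),(.0755,r)): P+=[[p[0]+rr*np.cos(t),p[1]+rr*np.sin(t),z] for t in a]
    P+=[[p[0]+.94*r*np.cos(t),p[1]+.94*r*np.sin(t),.076] for t in a]
    q=(proj(s,P)-[x0,y0]+.5)*U-.5
    return cv2.fillPoly(np.zeros_like(m),[cv2.convexHull(q.astype(np.float32)).round().astype(int)],1)
for A in(.013,.016,.019):
  for zl in(.069,.064):
    best=None
    for y in(-15,-4,10,25):
        r=minimize(lambda p:1-(sil((p[0]/1000,p[1]/1000,p[2]),A,zl)&m).sum()/(sil((p[0]/1000,p[1]/1000,p[2]),A,zl)|m).sum(),[525,-116,y],method="Nelder-Mead",options=dict(initial_simplex=[[525,-116,y],[528,-116,y],[525,-113,y],[525,-116,y+8]]))
        if best is None or r.fun<best.fun:best=r
    print(A,zl,best.x.round(2),"IoU",round(1-best.fun,3))
E
python3 fit.py
```

```text
hull area px 609.4375
0.013 0.069 [ 523.97 -116.05   28.84] IoU 0.522
0.013 0.064 [ 524.9  -116.88   20.64] IoU 0.585
0.016 0.069 [ 523.83 -116.71   10.08] IoU 0.761
0.016 0.064 [ 524.72 -116.33   11.94] IoU 0.83
0.019 0.069 [ 523.9  -116.37   -3.78] IoU 0.96
0.019 0.064 [ 524.74 -116.3    -6.15] IoU 0.907
```

The fit points clearly to 19 mm (IoU 0.96 against 0.83), with nut yaw about -3.8° and centre (0.524,-0.1165). Blue goes first.

Request:
send_rows(
  deltas=[
    [[0,0,-0.05],0],
    [[0,0,-0.1],0],
    [[-0.02,0.05,-0.1],0],
    [[-0.03,0.1,-0.1],0],
    [[-0.04,0.15,-0.1],0],
  ],
)

```text
clock: 4.3
tool_pos: [0.5233, 0.0024, 0.2958]
orientation: [180.0, 0.3, -164.0]
force: [0.1, -0.4, -0.6]
opening: 0.0874
gripper_force: 0.0
```

Request:
send_rows(
  deltas=[
    [[-0.01,0.05,0],0],
    [[-0.02,0.1,0],0.07],
    [[-0.03,0.15,0],0.14],
    [[-0.04,0.2,0],0.21],
    [[-0.05,0.25,0],0.28],
  ],
)

```text
clock: 4.72
tool_pos: [0.5055, 0.207, 0.2954]
orientation: [179.8, 0.2, 170.6]
force: [1.3, 0.0, -0.2]
opening: 0.0881
gripper_force: 0.0
```

Run:
```python
from h import *
o=ctrl.get_obs();print(o["clock"],o["tool_pos"],o["orientation"])
```

```text
4.7167 [0.50545184 0.20697162 0.29538321] [179.80709562   0.19407183 170.58978566]
```

Request:
send_rows(
  deltas=[
    [[0.025,0.06,0],0],
    [[0.025,0.06,0],0],
    [[0.025,0.06,0],0],
    [[0.025,0.06,0],0],
    [[0.025,0.06,0],0],
  ],
)

```text
clock: 5.13
tool_pos: [0.4936, 0.2548, 0.2936]
orientation: [179.9, 0.1, 170.9]
force: [-0.4, 0.2, -0.4]
opening: 0.0877
gripper_force: 0.0
```

Run:
```python
from h import *
o=ctrl.get_obs();print(o["clock"],o["tool_pos"],o["orientation"])
s=ctrl.snapshot("wrist");save(s,"w3.png");np.save("w3.npy",s,allow_pickle=True)
print(proj(s,[[.463,.263,.188],[.463,.263,.103],[.463,.263,.07]]))
```

```text
5.1333 [0.49358249 0.25484361 0.29359469] [1.79917477e+02 7.31460936e-02 1.70893733e+02]
[[329.13989071 228.13606979]
 [327.11185594 204.94722873]
 [326.60515919 199.15358527]]
```

View pics/w3.png

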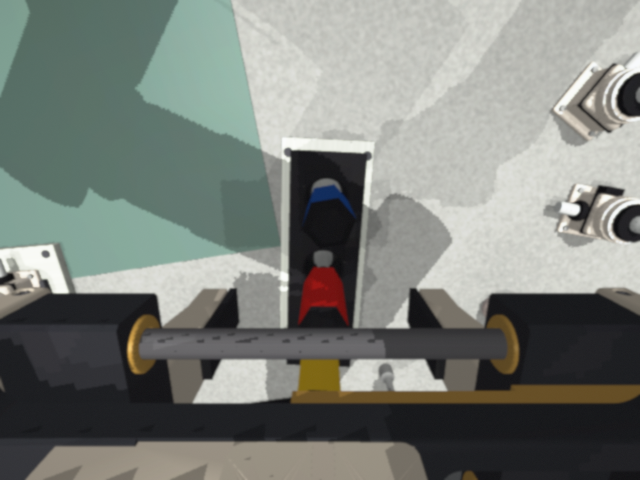

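The wrist view shows blue's black end at (330,222), with red behind it at (323,310). I'll enhance a crop to read the handle's yaw.

Run:
```python
from h import *
s=np.load("w3.npy",allow_pickle=True).item()
c=s["color"][165:265,280:380,::-1].astype(float)/255
c=(np.clip(c,0,1)**.4*255).astype(np.uint8)
cv2.imwrite("pics/w3c.png",cv2.resize(c,None,fx=6,fy=6,interpolation=cv2.INTER_CUBIC))
```

```text
(no output)
```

View pics/w3c.png

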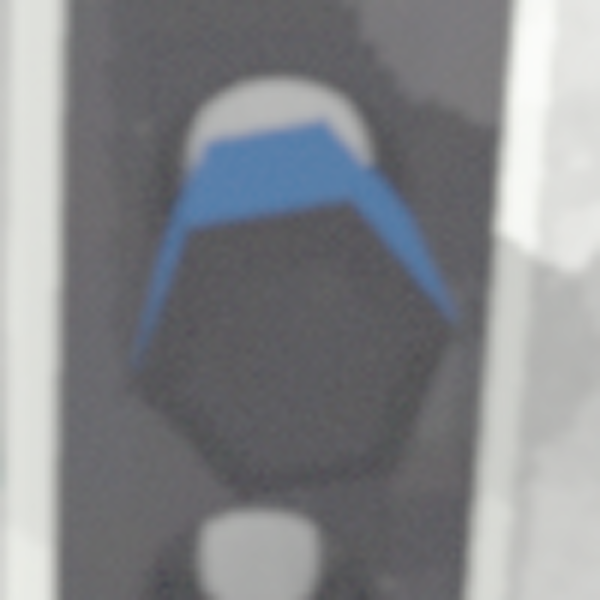

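Run:
```python
from h import *
from scipy.optimize import least_squares
s=np.load("w3.npy",allow_pickle=True).item()
q=np.array([(188,228),(352,200),(455,322),(133,365)])/6+[280,165]
def mod(p,n=6):
    a=np.radians(p[2]+30+60*np.arange(6));return np.c_[p[0]+p[3]*np.cos(a),p[1]+p[3]*np.sin(a),np.full(6,.18)]
W=np.array([at_z(s,x,.18) for x in q]);print(W.round(4),[np.linalg.norm(W[i]-W[j]).round(4) for i,j in((0,1),(1,2),(0,3),(2,3))])
e=W[1]-W[0];print("edge angle",np.degrees(np.arctan2(e[1],e[0])))
def f(p):
    P=proj(s,mod(p));return np.array([np.abs(P-x).sum(1).min()for x in q])
def g(p):
    P=proj(s,mod(p));return np.concatenate([(P-x)[np.linalg.norm(P-x,axis=1).argmin()]for x in q])
for y in(-20,0,20):
    r=least_squares(g,[.463,.263,y,.0173],x_scale=[.01,.01,10,.01]);print(r.x,r.cost)
d=np.array(ctrl.get_obs()["tool_pos"]);print(d)
```

```text
[[0.4474 0.2544 0.18  ]
 [0.4473 0.2715 0.18  ]
 [0.4615 0.2803 0.18  ]
 [0.4607 0.2463 0.18  ]] [np.float64(0.0171), np.float64(0.0168), np.float64(0.0156), np.float64(0.034)]
edge angle 90.58628715493427
[ 0.46151125  0.2630917  -0.41960959  0.0167675 ] 1.320301537061978
[ 0.46151125  0.2630917  -0.41960903  0.0167675 ] 1.3203015370615232
[ 0.46151125  0.2630917  -0.41960878  0.0167675 ] 1.3203015370613982
[0.49362155 0.25445237 0.29332929]
```

Request:
send_rows(
  deltas=[
    [[0.041,0.004,0],0.077],
    [[0.041,0.004,0],0.154],
    [[0.041,0.004,0],0.232],
    [[0.041,0.004,0],0.232],
    [[0.041,0.004,0],0.232],
  ],
)

```text
clock: 5.6
tool_pos: [0.4618, 0.2627, 0.2927]
orientation: [180.0, 0.0, 150.2]
force: [0.6, -0.9, 0.8]
opening: 0.0874
gripper_force: 0.0
```

Run:
```python
from h import *
o=ctrl.get_obs();print(o["clock"],o["tool_pos"],o["orientation"],o["joint_pos"])
```

```text
5.6 [0.46177399 0.26271743 0.2927095 ] [1.79956451e+02 1.31188195e-02 1.50157108e+02] [ 5.08032259e+01  6.94003131e+00 -1.73712733e+01  6.43934713e-03
 -6.56435930e+01 -1.70648766e+02]
```

Request:
send_rows(
  deltas=[
    [[0,0,0.03],0],
    [[0,0,0.06],0],
    [[0,0,0.09],0],
    [[0,0,0.117],0],
    [[0,0,0.117],0],
  ],
)

```text
clock: 6.02
tool_pos: [0.4601, 0.2614, 0.1946]
orientation: [-179.6, -0.1, 150.1]
force: [-1.3, -1.0, -0.4]
opening: 0.0879
gripper_force: 0.0
```

Request:
send_rows(
  deltas=[
    [[0,0,0],0],
    [[0,0,0],0],
    [[0,0,0],0],
    [[0,0,0],0],
    [[0,0,0],0],
  ],
  gripper=0,
)

```text
clock: 6.43
tool_pos: [0.4617, 0.2639, 0.1997]
orientation: [179.9, 0.0, 150.0]
force: [-0.1, 0.1, -0.1]
opening: 0.0597
gripper_force: 0.0
```

Request:
send_rows(
  deltas=[
    [[0,0,0],0],
    [[0,0,0],0],
    [[0,0,0],0],
    [[0,0,0],0],
    [[0,0,0],0],
  ],
)

```text
clock: 6.85
tool_pos: [0.4614, 0.2636, 0.1986]
orientation: [180.0, 0.0, 150.0]
force: [-0.7, -1.0, 1.4]
opening: 0.03
gripper_force: 30.0
```

Request:
send_rows(
  deltas=[
    [[0,0,-0.03],0],
    [[0,0,-0.06],0],
    [[0,0,-0.09],0],
    [[0,0,-0.12],0],
    [[0,0,-0.15],0],
  ],
)

```text
clock: 7.27
tool_pos: [0.461, 0.2633, 0.3193]
orientation: [-179.9, -0.0, 150.0]
force: [0.0, 0.6, -2.3]
opening: 0.03
gripper_force: 30.0
```

Request:
send_rows(
  deltas=[
    [[0,0,0],0],
    [[0,0,0],0],
    [[0,0,0],0],
    [[0,0,0],0],
    [[0,0,0],0],
  ],
)

```text
clock: 7.68
tool_pos: [0.461, 0.2633, 0.3173]
orientation: [-179.9, -0.0, 150.0]
force: [0.2, -0.1, -1.9]
opening: 0.0301
gripper_force: 30.0
```

Request:
send_rows(
  deltas=[
    [[-0.03,-0.037,0],0],
    [[-0.06,-0.074,0],0],
    [[-0.09,-0.111,0],0],
    [[-0.12,-0.148,0],0.02],
    [[-0.15,-0.185,0],0.045],
  ],
)

```text
clock: 8.1
tool_pos: [0.491, 0.0737, 0.3179]
orientation: [-179.9, -0.0, 145.9]
force: [1.2, -0.1, -1.8]
opening: 0.03
gripper_force: 30.0
```

Run:
```python
from h import *
o=ctrl.get_obs();p=o["tool_pos"];y=np.radians(o["orientation"][2]);print(p,o["orientation"])
d=np.array([.524,-.1165])-p[:2];print(d@[np.cos(y),np.sin(y)]/.8,d@[np.sin(y),-np.cos(y)]/.8)
```

```text
[0.49097532 0.07373644 0.31790736] [-1.79944403e+02 -2.97853061e-02  1.45928899e+02]
-0.16741282098509627 -0.17384987275633748
```

Request:
send_rows(
  deltas=[
    [[-0.034,-0.035,0],0],
    [[-0.068,-0.07,0],0],
    [[-0.1,-0.105,0],0],
    [[-0.134,-0.14,0],0],
    [[-0.167,-0.174,0],0],
  ],
)

```text
clock: 8.52
tool_pos: [0.5238, -0.1167, 0.3179]
orientation: [-180.0, -0.0, 146.0]
force: [0.0, 0.0, -1.8]
opening: 0.03
gripper_force: 30.0
```

Request:
send_rows(
  deltas=[
    [[0,0,0.02],0],
    [[0,0,0.025],0],
    [[0,0,0.025],0],
    [[0,0,0.025],0],
    [[0,0,0.025],0],
  ],
)

```text
clock: 8.93
tool_pos: [0.5244, -0.1138, 0.299]
orientation: [180.0, 0.0, 146.1]
force: [-0.6, -0.0, -1.7]
opening: 0.0299
gripper_force: 30.0
```

Run:
```python
from h import *
o=ctrl.get_obs();p=o["tool_pos"];print(p,o["orientation"])
T=[]
for n in("scene","side","wrist"):
    s=ctrl.snapshot(n);np.save("d_%s.npy"%n,s,allow_pickle=True)
    q=proj(s,[[p[0],p[1],p[2]-.1906],[.524,-.1165,.076]]);print(n,q)
    u,v=q.mean(0).astype(int);k=30 if n!="wrist" else 60
    c=s["color"][max(v-k,0):v+k,max(u-k,0):u+k,::-1];c=cv2.copyMakeBorder(c,0,2*k-c.shape[0],0,2*k-c.shape[1],0)
    print(u-k,v-k);T.append(cv2.resize(c,(266,266),interpolation=cv2.INTER_CUBIC))
cv2.imwrite("pics/d.png",np.hstack(T))
```

```text
[ 0.52435996 -0.11383325  0.299042  ] [1.79995637e+02 2.32502282e-02 1.46052684e+02]
scene [[264.47543651 246.96139755]
 [264.49649247 255.66424005]]
234 221
side [[353.5998935  235.94618921]
 [353.89566357 244.25860859]]
323 210
wrist [[323.55357038 240.26871863]
 [320.94524571 232.57139974]]
262 176
```

View pics/d.png

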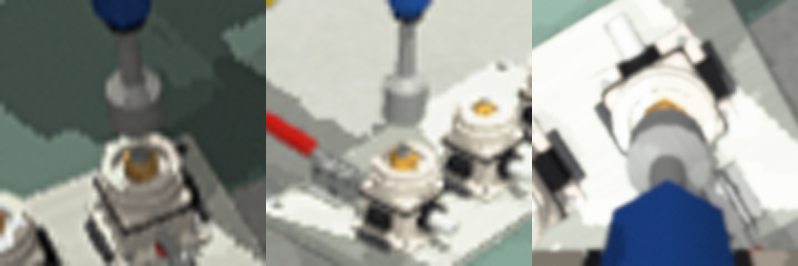

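The driver hangs over the work nut in all three views, roughly centred. I'll overlay the model to check alignment more finely.

Run:
```python
from h import *
o=ctrl.get_obs();p=o["tool_pos"];print(p,o["joint_pos"])
T=[]
P=np.zeros(3)
ps=[]
S={}
for n in("wrist","scene","side"):
    s=ctrl.snapshot(n);S[n]=s;np.save("e_%s.npy"%n,s,allow_pickle=True);ps.append(ctrl.get_obs()["tool_pos"])
print(np.round(ps,4));p=np.mean(ps,0)
t=np.radians(np.arange(0,360,6))
def circ(c,r,z): return np.c_[c[0]+r*np.cos(t),c[1]+r*np.sin(t),np.full(60,z)]
for n in S:
    s=S[n];zm=p[2]-.1906
    k,F=(50,8) if n=="wrist" else (25,8)
    q=proj(s,[[p[0],p[1],zm],[.524,-.1165,.076]]);u,v=q.mean(0).astype(int)
    c=cv2.resize(s["color"][v-k:v+k,u-k:u+k,::-1],None,fx=F,fy=F,interpolation=cv2.INTER_CUBIC)
    a=np.radians(-4+30+60*np.arange(6))
    hexp=np.c_[.524+.01097*np.cos(a),-.1165+.01097*np.sin(a),np.full(6,.0755)]
    for pts,col in((circ(p,.0155,zm),(0,0,255)),(circ((.524,-.1165),.022,.071),(0,255,0)),(hexp,(255,0,255)),(circ(p,.0055,zm+.08),(0,0,255))):
        w=((proj(s,pts)-[u-k,v-k]+.5)*F-.5).round().astype(int);cv2.polylines(c,[w],True,col,1)
    T.append(cv2.resize(c,(400,400)) if n!="wrist" else cv2.resize(c,(400,400)))
cv2.imwrite("pics/e.png",np.vstack([np.hstack(T[:2])])) ;cv2.imwrite("pics/e2.png",np.hstack(T)[:, :])
cv2.imwrite("pics/e3.png",cv2.resize(np.hstack(T),(800,267),interpolation=cv2.INTER_AREA))
cv2.imwrite("pics/e4.png",np.vstack([np.hstack([cv2.resize(x,(300,300),interpolation=cv2.INTER_AREA) for x in T[:2]]),np.hstack([cv2.resize(T[2],(300,300),interpolation=cv2.INTER_AREA),np.zeros((300,300,3),np.uint8)])]))
```

```text
[ 0.52440866 -0.11381748  0.29923283] [ 8.70052560e+00  7.19073210e+00 -1.61955936e+01  6.98823947e-03
 -6.65534004e+01 -1.32644725e+02]
[[ 0.5244 -0.1139  0.2992]
 [ 0.5243 -0.1141  0.2991]
 [ 0.5242 -0.1142  0.299 ]]
```

View pics/e4.png

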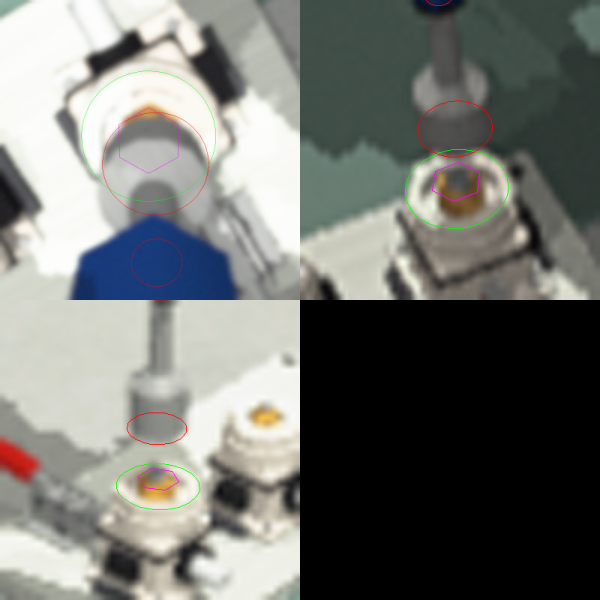

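The overlay shows the driver matching its forecast in the wrist view, with the TCP about 2.5 mm off the nut in y. I'll correct that and lower it to just above the nut.

Request:
send_rows(
  deltas=[
    [[-0.0015,-0.0027,0.01],0],
    [[-0.0015,-0.0027,0.02],0],
    [[-0.0015,-0.0027,0.03],0],
    [[-0.0015,-0.0027,0.03],0],
    [[-0.0015,-0.0027,0.03],0],
  ],
)

```text
clock: 9.65
tool_pos: [0.5235, -0.1173, 0.2736]
orientation: [-179.9, -0.1, 146.0]
force: [0.5, 0.0, -1.8]
opening: 0.03
gripper_force: 30.0
```

Run:
```python
from h import *
o=ctrl.get_obs();p=o["tool_pos"];print(p,o["orientation"],o["force"])
S={n:ctrl.snapshot(n) for n in("scene","side","wrist")}
p=ctrl.get_obs()["tool_pos"];print(p)
# subpixel: socket edges on image row through mid-socket, compared with projected model
for n in("scene","side"):
    s=S[n];g=s["color"].astype(float)
    c=proj(s,[[p[0],p[1],p[2]-.1906+.02]])[0];r=int(round(c[1]));u=int(round(c[0]))
    print(n,"proj centre col at socket",c.round(2),"row",r,g[r,u-11:u+12].sum(1).astype(int))
    sh=proj(s,[[p[0],p[1],p[2]-.1906+.06]])[0];r2=int(round(sh[1]));u2=int(round(sh[0]))
    print("shaft",sh.round(2),g[r2,u2-7:u2+8].sum(1).astype(int), "u0",u,u2)
```

```text
[ 0.52347549 -0.11731131  0.27356332] [-1.79921005e+02 -8.72595960e-02  1.45950118e+02] [ 0.53679431  0.01170212 -1.80381966]
[ 0.52412577 -0.11725052  0.27476814]
scene proj centre col at socket [263.36 248.57] row 249 [213 213 213 211 212 276 418 426 421 356 325 337 313 296 295 348 349 220
 170 173 164 157 154]
shaft [262.03 237.83] [217 215 213 214 217 219 233 230 218 192 201 202 213 218 213] u0 263 262
side proj centre col at socket [354.27 236.66] row 237 [640 642 646 651 649 641 588 423 345 419 508 571 592 584 516 462 529 700
 726 727 728 699 484]
shaft [354.65 225.79] [636 636 637 634 604 480 355 401 462 542 620 614 614 614 614] u0 354 355
```

Request:
send_rows(
  deltas=[
    [[0,0,0.003],0],
    [[0,0,0.006],0],
    [[0,0,0.009],0],
    [[0,0,0.0115],0],
    [[0,0,0.0115],0],
  ],
)

```text
clock: 10.22
tool_pos: [0.5241, -0.1172, 0.266]
orientation: [180.0, 0.0, 146.0]
force: [-1.8, 1.0, 3.6]
opening: 0.0298
gripper_force: 30.0
```

Request:
send_rows(
  deltas=[
    [[0,0,0.0015],0],
    [[0,0,0.003],0],
    [[0,0,0.004],0],
    [[0,0,0.005],0],
    [[0,0,0.005],0],
  ],
)

```text
clock: 10.63
tool_pos: [0.5245, -0.1166, 0.2615]
orientation: [179.9, 0.0, 146.0]
force: [1.2, 5.4, 1.9]
opening: 0.0298
gripper_force: 30.0
```

Request:
send_rows(
  deltas=[
    [[0.0005,0.0007,0.0025],0],
    [[0.0005,0.0007,0.005],0],
    [[0.0005,0.0007,0.0075],0],
    [[0.0005,0.0007,0.009],0],
    [[0.0005,0.0007,0.009],0],
  ],
)

```text
clock: 11.05
tool_pos: [0.5245, -0.1163, 0.2546]
orientation: [179.9, 0.1, 146.0]
force: [1.4, 4.5, 4.2]
opening: 0.0297
gripper_force: 30.0
```

Request:
send_rows(
  deltas=[
    [[0.0003,0.0004,0.001],0],
    [[0.0003,0.0004,0.002],0],
    [[0.0003,0.0004,0.003],0],
    [[0.0003,0.0004,0.004],0],
    [[0.0003,0.0004,0.004],0],
  ],
)

```text
clock: 11.47
tool_pos: [0.5254, -0.1167, 0.2544]
orientation: [179.9, 0.3, 146.0]
force: [-1.7, 3.6, 21.6]
opening: 0.0299
gripper_force: 30.0
```

Run:
```python
from h import *
o=ctrl.get_obs();p=o["tool_pos"];print(p,o["orientation"],o["force"],o["gripper_force"])
S=[(n,ctrl.snapshot(n)) for n in("scene","side","wrist")];T=[]
for n,s in S:
    u,v=proj(s,[.524,-.1165,.14])[0].astype(int);k=50
    c=np.ascontiguousarray(s["color"][v-k:v+k,u-k:u+k,::-1])
    c=cv2.resize(c,None,fx=2.6,fy=2.6,interpolation=cv2.INTER_CUBIC)
    for z in(.159,.236): # handle low and high ends if home (mouth .064)
        q=(proj(s,[p[0],p[1],z])[0]-[u-k,v-k]+.5)*2.6;cv2.circle(c,tuple(int(x) for x in q),2,(0,255,0),-1)
    T.append(c)
cv2.imwrite("pics/f.png",np.hstack(T))
```

```text
[ 0.52543877 -0.11671542  0.25435907] [179.93954442   0.29158348 146.04454297] [-1.65934749  3.64889632 21.62301312] 30.001676666084904
```

View pics/f.png

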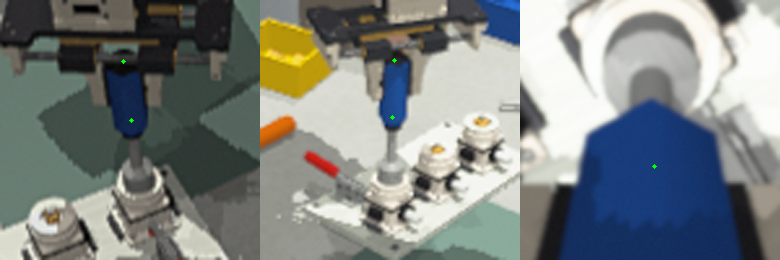

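The final view shows the blue socket sunk in the recess and the handle upright. The arm stopped hard at TCP z 0.2544, which puts the mouth at about 0.064 m, the recess floor. Red and yellow were never touched, so I'm handing in.

```bash
python3 -c "
from plant import ctrl
print(ctrl.close_job())"
```

```text
the job is handed in; nothing more can be done
None
```

I handed the job in with the blue 19 mm driver upright on the clamped unit's nut, gripped at 30 N and seated at the recess floor by my measurements; red and yellow were never touched, and the hand-in gave no verdict.

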